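Drift a floating busbar into line and fit its bolt

TASK

The copper bar hidden under the joint block's cover plate has crept out of line. Feel for its hole with the drift pin through the larger cover hole, draw the bar into line and push the pin home until its collar sits flat on the cover, then fit the bolt fully home in the smaller hole and leave the pin in. Press gently with both (never more than about 40 N on the block) and leave the other things where they lie.

Things in the scene. Friction and masses are not known exactly. Their poses are not given: they have to be found in the camera images.
- joint_block: Fixed busbar joint block: grey plastic tray 90 (x) x 150 (y) x 32 mm under an 8 mm steel cover plate, its top 40 mm above the bench, with a small foot at each y end and four 3 mm high screw heads at the cover's corners. Origin: centre of the underside; z up, y along the block. A copper bar floats under the cover (see cover_mid); below it the tray is hollow down to 10 mm above the bench.
- pin_hole (a point): Centre of the mouth (cover's top face) of the larger cover hole, 20 mm in diameter with a 1 mm chamfer, 40 mm from the block's centre on its -y side. Axes as the block's. The pin's slim 9 mm end can stand up to 5.5 mm off this centre, in any direction, and so find the bar's 14 mm hole underneath.
- bolt_hole (a point): Centre of the mouth (cover's top face) of the smaller cover hole, 13 mm in diameter with a 1 mm chamfer, 40 mm from the block's centre on its +y side. Axes as the block's.
- cover_mid (a point): Centre of the cover's top face. Under it, out of sight but for a little copper in the holes, lies a bar 6 mm thick, upper face 9 mm below the cover's top, with a 14 mm hole for the pin and a 13 mm one for the bolt, spaced as in the cover. It slides level, up to 8 mm in x and y, against a friction of about 3 N, and cannot turn or sink. It starts about 5 to 7 mm out of line, direction not known.
- drift_pin: Loose steel drift pin, about 0.15 kg, 80 mm long, upright in one of the holder's holes, hanging by its collar. Origin: centre of its tip; z up. Above the tip: 9 mm dia. to 10 mm; cone to 13 mm dia. at 15 mm (for the bar's hole); to 21 mm; cone to 18 mm dia. at 25 mm (for the cover's hole); to 30 mm; collar 26 mm across to 34 mm; square grip 16x16 mm to 80 mm, its flats square to its x and y.
- pin_collar (a point): Centre of the underside of the drift pin's collar, 30 mm above its tip; meets the cover's top when the pin is home.
- bolt: Loose dark steel bolt, 0.08 kg, 62 mm long, upright in the holder's other hole, hanging by its flange. Origin: centre of its lower end; z up. Shank 10 mm in diameter and 26 mm long with a chamfered end, flange 24 mm across from 26 to 30 mm, round knurled head 20 mm in diameter from 30 to 62 mm.
- bolt_flange (a point): Centre of the underside of the bolt's flange, 26 mm above its lower end; meets the cover's top when the bolt is home.
- holder: Fixed grey-painted holder block, 60 (x) x 130 (y) x 45 mm, with two 20 mm holes, 40 mm deep, 35 mm to either side of its centre along y. Origin: centre of the underside. Either hole may hold the pin, the other the bolt.
- hex_key: Bystander, leave alone: a small black L-shaped hex key, 28x82x5 mm, lying in front of the joint block. Origin: centre of the underside.
- nut_tin: Bystander, leave alone: a round white tin, 67 mm across, 31 mm high, between the block and the equipment behind. Origin: centre of the underside.
- side_cutters: Bystander, leave alone: side cutters with red handles, 52x154x14 mm, lying left of the joint block. Origin: centre of the underside.
- film_cap: Bystander, leave alone: a blue capacitor block, 35x57x57 mm, behind the joint block and the holder. Origin: centre of the underside.
- caliper: Bystander, leave alone: a vernier caliper, 60x220x16 mm, lying at the left. Origin: centre of the underside.
- fuse_link: Bystander, leave alone: a small ceramic fuse, 14x54x14 mm, lying in front of the holder. Origin: centre of the underside.

How it is judged (in metres and radians):
On the way, in this order (a step that is already met when the one before it is completed fails the run):
1. the drift pin is fully home in the larger hole: collar on the cover, within 2 mm of the hole's centre (horizontal distance between pin_collar and pin_hole below 0.002 m and z of pin_collar in the frame of pin_hole between -0.003 and 0.002 m and angle between drift_pin's own z axis and vertical below 0.06 rad), for 0.2 s.
2. then the bolt is fully home in the smaller hole: flange on the cover, within 2 mm of the hole's centre, the pin still home (all of step 1 and horizontal distance between bolt_flange and bolt_hole below 0.002 m and z of bolt_flange in the frame of bolt_hole between -0.003 and 0.002 m and angle between bolt's own z axis and vertical below 0.06 rad), for 0.2 s.
At the end, for the whole second after the job is handed in: The drift pin stands in the larger hole and the bolt in the smaller one, each with the underside of its collar or flange within 2 mm above (3 mm below) the cover's top and within 2 mm of the hole's centre, upright within 0.06 rad, at rest (all of step 2 and linear speed of each of drift_pin, bolt below 0.02 m/s); the robot touches nothing.
It fails at once if the drift pin is pressed on the joint block (its bar included) with more than 40 N (contact force between drift_pin and joint_block above 40 N).
It fails at once if the bolt is pressed on the joint block with more than 40 N (contact force between bolt and joint_block above 40 N).
It fails at once if a bystander (hex key, tin, side cutters, capacitor block, caliper, fuse) is moved by more than 3 cm (distance of any of hex_key, nut_tin, side_cutters, film_cap, caliper, fuse_link from where it was at the start of the episode above 0.03 m).
It also fails if it takes over 72 s, if anything falls off the work surface, if the arm or the gripper's body presses on something with over 40 N, if the wrist force passes 120 N, or if a joint passes its speed limit or range.

ROBOT

A 6-joint arm with a two-finger parallel gripper is mounted at the origin on a cart in front of the work surface, level with it; the furniture and walls round the work are solid. World frame = base frame: x ahead of the robot, y to its left, z up, the work surface at z = 0. Lengths are in mm, angles in rad, forces in N, time in s.
With the tool pointing down it reaches from about 275 to 875 mm from the base axis. Payload 12.5 kg.
Tool frame: the origin (TCP) lies at the centre of the arm's flange, where the gripper is bolted on; the fingertips stand 173 mm ahead of it and the grasp point (between the pads) lies 155 mm ahead of it; z points along the fingers, y is the line along which they close (so a half turn about z gives the same grasp; the last joint's range is limited). The gripper opens to 85 mm and grips with 20 to 120 N. Pads are 22 mm wide; open, the fingers measure 114 mm over their backs; the gripper's body (76 mm by 85 mm) begins 54 mm behind the grasp point. The pads swing forward as they close: fully open they stand 13 mm farther back than shut.
Start: joints at [1.217, 0.351, 1.652, -0, 1.139, -0.085], TCP at [146.035, 530.245, 404.69] pointing down, gripper open.
Joint ranges: [-2.75, 2.75], [-0.79, 2.1], [0.01, 2.65], [-1.57, 4.71], [0.07, 3.14], [-2.87, 2.87]. Speed limits (rad/s): [2.22, 2.22, 2.79, 3.14, 3.14, 3.14].

INTERFACE

Orientations are given as a rotation vector (axis times angle).
In Python, from cell import robot gives the robot as it stands.
- The arm moves only by the shell command python3 -m jog 'ROWS' [OPENING] [FORCE]. ROWS is JSON, one flat list of numbers, 4 for each row, row after row: the shift along the tool's x, y, z in mm, then the turn about the tool's z in degrees. A call has 1 to 8 rows; each row is the pose to reach, as a shift and turn from the pose commanded when the call began, along the tool's axes at that moment; what a row does not reach only later rows make up. A row lasts 1/8 s, in which the tool goes at most 62.5 mm and 10.7 degrees, less where a joint would pass 70% of its speed; a pose out of reach is approached as far as the arm can. A call with a gripper value outside its range is refused whole. OPENING is the opening, from 0 (shut) to 1 (fully open), set as the call begins (- or left out, the last holds). The fingers move at their own pace and stop on an object; FORCE is the grip in N (left out, the last holds). Time passes only in rows, so rows that repeat a pose let the fingers close. It gives the time, the measured TCP pose, the force, the opening and the grip force at its end, in the units of the state.
- robot.get_obs(): the state, without advancing time (a new reading comes with each control period).
- robot.read_camera(name): name is "side" or "top"; returns (picture, depth): 400x640x3 uint8, red, green, blue; 400x640 float32, mm along the optical axis (not along the pixel's ray), 0 where there is no reading.
- robot.camera_params(name): a dict with "fov_y" (degrees; the focal length in pixels is half the picture's height over the tangent of half this angle, whatever the lens; pixels are square), "cx", "cy" (the principal point, pixels), "distortion" ([k1, k2, p1, p2, k3] as OpenCV has them; the pictures are not rectified), "T" (4x4, takes a point from camera to world coordinates). Camera axes: x right, y up, looking along -z (the intrinsics and any distortion apply to the point x, -y, -z); pixel columns grow to the right and rows downward; lengths in mm; the calibration is good to about 2 mm. A picture is of the moment at which its call begins. camera_params takes no time and is no camera call.
- robot.hand_in(): hands the job in; it is judged then, once.
Trained networks look in the newest picture that a camera, given by its name, has taken for a name from the list of things; names that differ only in an ending like _2 or _b are one class to them, and where a whole thing is asked for, a point or a joint stands for the part that bears it (a point fixed in the world has none). Each returns a list of dicts, best first, with "conf" (0 to 1); they miss things now and then, are a little off and sometimes report something else, mostly with a low value. They report only what shows in the picture. A call takes as long as a camera call.
- robot.outline_of(thing, camera): "region" (400x640 bool, what is visible of it) and "pixel" ([row, column] in pixels, amid what is visible of it).
The state is a dict: "time_s": time; "q": joint angles; "qvel": joint speeds; "tau": joint torques, N m; "position": TCP position; "tcp_rot": TCP orientation; "wrist_force": force on the tool from outside, world axes, zero at the start; "ft_torque": the same for the moment, N m; "finger_gap": finger opening in mm; "gripper_force": force on a finger pad.
Only numpy, scipy, OpenCV 4.12 (cv2) and the standard library are available. Lean on these libraries where they do the work, as an engineer would, in place of code of your own. Each camera call takes 0.05 s, during which the arm holds its last target. There are 200 camera calls.

## Working session

There is one attempt and no reset: what is moved stays moved. The work goes in short steps, Python scripts to look and compute and a shell command to move; the robot and the scene stay as the last step left them, time stands still between calls to the robot, and variables do not carry over. Pictures are saved under pics/ and viewed, at most 10 in all, crops included, and the job is handed in when it is done.

```bash
ls; mkdir -p pics; cat > h.py <<'E'
import numpy as np, cv2
from cell import robot
def cam(n):
    p=robot.camera_params(n); f=200/np.tan(np.radians(p["fov_y"])/2)
    return np.array([[f,0,p["cx"]],[0,f,p["cy"]],[0,0,1.]]),np.array(p["distortion"],float),np.array(p["T"],float)
def ray(n,rc):
    K,d,T=cam(n); u=cv2.undistortPoints(np.array([[[rc[1],rc[0]]]],float),K,d)[0,0]
    return T[:3,3],T[:3,:3]@np.array([u[0],-u[1],-1])
def at_z(n,rc,z):
    o,r=ray(n,rc); return o+r*(z-o[2])/r[2]
def at_d(n,rc,d):
    o,r=ray(n,rc); return o+r*d
def cloud(n,dep):
    K,d,T=cam(n); h,w=dep.shape; v,u=np.mgrid[:h,:w]
    p=cv2.undistortPoints(np.stack([u,v],-1).reshape(-1,1,2).astype(float),K,d).reshape(h,w,2)
    return (np.stack([p[...,0],-p[...,1],-np.ones((h,w))],-1)*dep[...,None])@T[:3,:3].T+T[:3,3]
def proj(n,P):
    K,d,T=cam(n); c=(np.atleast_2d(P)-T[:3,3])@T[:3,:3]; c=c*[1,-1,-1]
    return cv2.projectPoints(c.reshape(-1,1,3),np.zeros(3),np.zeros(3),K,d)[0][:,0]
def save(f,im): cv2.imwrite("pics/"+f,im[...,::-1])
E
python3 - <<'E'
from h import *
np.set_printoptions(precision=1,suppress=True)
for n in("top","side"):
    im,dep=robot.read_camera(n); save(n+"0.png",im); np.save(n+"0.npy",dep); print(n,cam(n))
    C=cloud(n,dep)
    for t in("joint_block","holder","drift_pin","bolt","pin_hole","bolt_hole"):
        for o in robot.outline_of(t,n)[:2]:
            m=o["region"]&(dep>0); P=C[m]
            print(n,t,round(o["conf"],2),o["pixel"],m.sum(), (np.median(P,0),np.percentile(P,2,axis=0),np.percentile(P,98,axis=0)) if m.sum() else '')
print(robot.get_obs())
E
```

```text
pics
top (array([[445.7,   0. , 322.9],
       [  0. , 445.7, 194.1],
       [  0. ,   0. ,   1. ]]), array([-0.1,  0. ,  0. ,  0. ,  0. ]), array([[  -0. ,    1. ,   -0.1,  350.9],
       [  -1. ,   -0. ,   -0. ,   10.2],
       [  -0. ,    0.1,    1. , 1440.3],
       [   0. ,    0. ,    0. ,    1. ]]))
top joint_block 0.6 [211.9, 361.1] 1594 (array([ 463.5, -110.1,   38.4]), array([ 414.9, -204.3,   -0.1]), array([512.1, -25.6,  45.6]))
top holder 0.67 [206.5, 439.2] 655 (array([ 488. , -351.3,   43.8]), array([ 453. , -417.7,    2.3]), array([ 526. , -288.9,   51.7]))
top holder 0.56 [218.4, 444.8] 22 (array([ 445.1, -379.6,   13.4]), array([ 440.2, -397. ,    7.5]), array([ 448.7, -362.4,   17.8]))
top drift_pin 0.6 [207.4, 429.8] 52 (array([ 477.3, -317.2,   79.9]), array([ 468.6, -332. ,   43.1]), array([ 488.8, -311.7,   99.2]))
top bolt 0.46 [200.1, 450.6] 57 (array([ 496.3, -385.1,   77.6]), array([ 487.4, -396.9,   44.9]), array([ 506.2, -377.9,   82.9]))
top bolt 0.25 [187.4, 394.1] 233 (array([ 547.9, -216.5,   42.8]), array([ 528.4, -244.7,    5.3]), array([ 571.2, -191
[... 951 characters left out ...]
   42.7]), array([ 507.8, -361.4,   82.9]))
side pin_hole 0.62 [232.2, 293.1] 1330 (array([ 468.2, -154.9,   38.8]), array([ 413.9, -213.6,    1.8]), array([518.5, -50.4,  42.9]))
side bolt_hole 0.7 [231.9, 293.9] 1323 (array([ 468.3, -153. ,   38.8]), array([ 412.8, -212.6,    0.8]), array([517.3, -49.2,  42.9]))
{'time_s': 0.7, 'q': array([ 1.2,  0.4,  1.7, -0. ,  1.1, -0.1]), 'qvel': array([ 0.,  0., -0.,  0.,  0.,  0.]), 'tau': array([  0. , -50.6, -29.2,  -0. ,   0. ,   0. ]), 'position': array([146. , 530.2, 404.7]), 'tcp_rot': array([ 0.4,  3.1, -0. ]), 'wrist_force': array([ 0.2,  0.1, -0.2]), 'ft_torque': array([ 0., -0.,  0.]), 'gripper_force': 0.0, 'finger_gap': 85.67157106940729}
```

```bash
python3 - <<'E'
from h import *
a=cv2.imread("pics/top0.png")[165:265,330:470]; b=cv2.imread("pics/side0.png")[190:320,255:355]
a=cv2.resize(a,None,fx=5.5,fy=5.5,interpolation=cv2.INTER_CUBIC); cv2.imwrite("pics/ta.png",a)
b=cv2.resize(b,None,fx=4.6,fy=4.6,interpolation=cv2.INTER_CUBIC); cv2.imwrite("pics/sb.png",b)
E
```

```text
(no output)
```

View pics/ta.png

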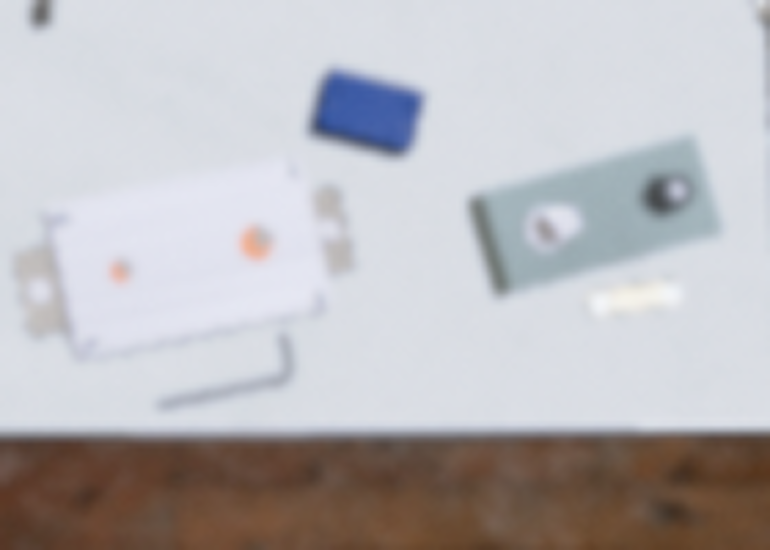

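View pics/sb.png

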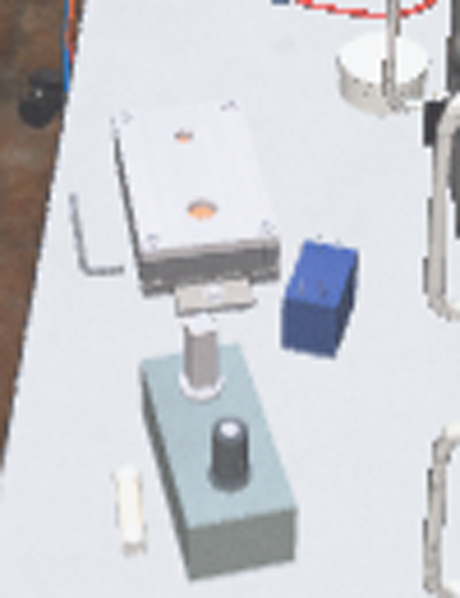

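View pics/side0.png

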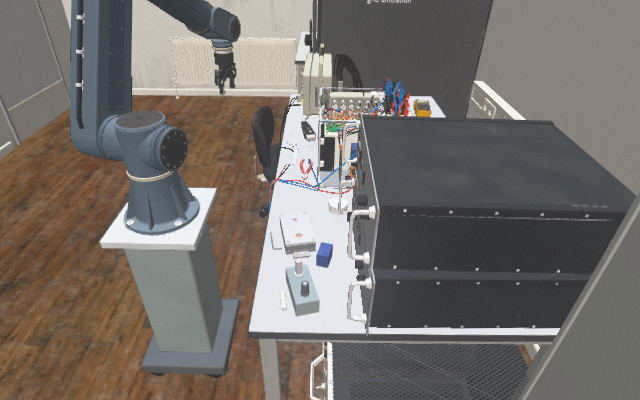

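```bash
python3 - <<'E'
from h import *
np.set_printoptions(precision=1,suppress=True)
for n in("top","side"):
    dep=np.load(n+"0.npy"); C=cloud(n,dep); im=cv2.imread(f"pics/{n}0.png").astype(int)
    X,Y,Z=np.moveaxis(C,-1,0)
    for nm,m in(("block",(Z>34)&(Z<45)&(abs(X-465)<65)&(abs(Y+115)<95)),("holder",(Z>41)&(Z<50)&(abs(X-488)<60)&(abs(Y+352)<85))):
        P=C[m&(dep>0)]; r=cv2.minAreaRect(P[:,:2].astype(np.float32)); print(n,nm,m.sum(),r,np.median(P[:,2]))
    for nm,c,z in(("pin",(478,-317),(62,92)),("bolt",(496,-385),(55,79))):
        m=(abs(X-c[0])<22)&(abs(Y-c[1])<22)&(dep>0)
        P=C[m&(Z>z[0])]; print(n,nm,len(P),P.mean(0),P.min(0),P.max(0))
        T=C[m&(Z>z[1])]; print(' top',len(T),T.mean(0) if len(T) else '')
    # copper
    b,g,r=np.moveaxis(im,-1,0); m=(r-b>35)&(abs(X-465)<50)&(abs(Y+115)<75)
    k,l,s,c=cv2.connectedComponentsWithStats(m.astype(np.uint8))
    for i in range(1,k): print(n,'copper',s[i],c[i],at_z(n,c[i][::-1],31))
print(robot.get_obs()['tcp_rot'])
import scipy.spatial.transform as t; print(t.Rotation.from_rotvec(robot.get_obs()['tcp_rot']).as_matrix())
E
```

```text
top block 1220 ((465.1034851074219, -115.20977783203125), (90.21944427490234, 150.81996154785156), 11.553520202636719) 39.23985560033407
top holder 513 ((490.2673645019531, -355.1212158203125), (57.43008041381836, 130.41490173339844), 15.361956596374512) 44.651629204030996
top pin 41 [ 478.9 -320.5   88.9] [ 469.8 -332.6   63.5] [ 489.3 -312.2  100.7]
 top 24 [ 479.3 -322.8   95.4]
top bolt 46 [ 497.2 -386.2   76. ] [ 488.4 -397.    55.2] [ 506.3 -377.    85.5]
 top 21 [ 497.6 -387.3   81.3]
top copper [374 207   5   5  18] [375.6 209.1] [ 473.3 -153.9   31. ]
top copper [350 214   3   2   5] [351.2 214.4] [456.7 -76.3  31. ]
side block 916 ((463.35028076171875, -121.03727722167969), (90.26148986816406, 156.2265167236328), 11.726351737976074) 39.82904960881848
side holder 743 ((487.64410400390625, -360.8485107421875), (61.274871826171875, 132.98699951171875), 15.375797271728516) 44.614596635871976
side pin 88 [ 478.  -330.7   82.4] [ 469.7 -336.    62.3] [ 486.  -315.2   96.5]
 top 29 [ 478.6 -327.8   93.9]
side bolt 91 [ 496.7 -398.4   73.2] [ 487.9 -405.4   56.1] [ 505.5 -386.1   83.2]
 top 38 [ 496.2 -394.5   80.7]
side copper [294 220   2   1   2] [294.5 220. ] [455.1 -74.7  31. ]
side copper [296 235   6   3  10] [298.6 235.7] [ 471.5 -152.7   31. ]
side copper [289 352  23  34 544] [299.2 369.2] [ 491.4 -593.1   31. ]
side copper [309 367   1   1   1] [309. 367.] [ 512.  -587.5   31. ]
[ 0.4  3.1 -0. ]
[[-1.   0.3  0. ]
 [ 0.3  1.  -0. ]
 [-0.  -0.  -1. ]]
```

```bash
cat >> h.py <<'E'
from scipy.spatial.transform import Rotation as Ro
def st():
    o=robot.get_obs(); R=Ro.from_rotvec(o["tcp_rot"]).as_matrix(); p=np.array(o["position"],float)
    return o,R,p
def grasp():
    o,R,p=st(); return p+R@[0,0,155]
def goto(x,y,z,yaw=None):  # grasp-point target, world; yaw of tool y, deg
    o,R,p=st(); d=R.T@(np.array([x,y,z])-grasp())
    a=np.degrees(np.arctan2(R[1,1],R[0,1])); t=0 if yaw is None else -((yaw-a+180)%360-180)
    print("t",round(o["time_s"],2),"row",np.round(d,1),"turn",round(t,1),"yaw",round(a,1),"tilt",np.round(R[:2,2],4),"q6",round(o["q"][5],2),"F",np.round(o["wrist_force"],1))
E
python3 -c "
from h import *
print(grasp());goto(480,-324,200,15)"
```

```text
[146.05077147 530.23768213 249.69514248]
t 0.7 row [-548.8 -734.9   49.7] turn 59.6 yaw 74.6 tilt [ 0. -0.] q6 -0.08 F [ 0.2  0.1 -0.2]
```

```bash
python3 -m jog '[-34,-46,0,7, -68,-92,0,14, -102,-138,0,21, -136,-184,0,28, -170,-230,0,35, -204,-276,0,42, -238,-322,0,50, -272,-368,0,59.6]' 1; python3 -c "
from h import *
print(grasp());goto(480,-324,160,15)"
```

```text
time_s: 1.7
position: [310.7, 101.5, 405.1]
tcp_rot: [1.918, 2.487, 0.002]
wrist_force: [1.2, 1.0, 1.8]
finger_gap: 85.2
gripper_force: 0.0
[310.96249046 101.50820084 250.08314253]
t 1.7 row [-454.5   55.2   90.2] turn -0.3 yaw 14.7 tilt [0.0014 0.0002] q6 -0.08 F [1.2 1.  1.8]
```

```bash
python3 -m jog '[-57,7,5,0, -114,14,10,0, -171,21,20,0, -228,28,30,0, -285,35,45,0, -342,42,60,0, -399,49,75,0, -454,55,90,0]' 0.55; python3 - <<'E'
from h import *
np.set_printoptions(precision=1,suppress=True)
print(grasp());goto(480,-324,77,15)
for n in("top","side"):
    im,dep=robot.read_camera(n); save(n+"1.png",im)
    if n=="side": 
        c=im[245:325,265:345]; save("s1.png",cv2.resize(c,None,fx=7,fy=7,interpolation=cv2.INTER_CUBIC))
    C=cloud(n,dep); X,Y,Z=np.moveaxis(C,-1,0)
    m=(abs(X-478)<60)&(abs(Y+325)<60)&(Z>125)&(Z<175)&(dep>0); P=C[m]; print(n,m.sum(),P.mean(0),P.min(0),P.max(0))
    print(proj(n,[grasp(),[480,-324,95]]))
E
```

```text
time_s: 2.7
position: [481.6, -323.1, 314.1]
tcp_rot: [1.913, 2.492, 0.0]
wrist_force: [0.5, -0.4, 1.2]
finger_gap: 47.1
gripper_force: 0.0
[ 481.7 -323.1  159.1]
t 2.7 row [-0.4 -1.9 82.1] turn -0.0 yaw 15.0 tilt [ 0. -0.] q6 -0.93 F [ 0.5 -0.4  1.2]<stdin>:9: RuntimeWarning: Mean of empty slice.
  ret = um.true_divide(
Traceback (most recent call last):
ValueError: zero-size array to reduction operation minimum which has no identity
```

```bash
python3 - <<'E'
from h import *
np.set_printoptions(precision=1,suppress=True)
n="side"
im,dep=robot.read_camera(n); np.save("side1.npy",dep)
c=im[225:315,255:345]; save("s1.png",cv2.resize(c,None,fx=6.5,fy=6.5,interpolation=cv2.INTER_CUBIC))
C=cloud(n,dep); X,Y,Z=np.moveaxis(C,-1,0)
m=(abs(X-478)<60)&(abs(Y+325)<60)&(Z>135)&(Z<175)&(dep>0); P=C[m]; print(n,m.sum(),P.mean(0),P.min(0),P.max(0))
g=grasp(); u=(proj(n,[g,[480,-324,95],[480,-324,49]])-[255,225])*6.5; print(u)
E
```

```text
side 120 [ 483.4 -336.3  160.4] [ 444.4 -349.8  139.9] [ 518.5 -319.6  174.4]
[[287.4 102.8]
 [284.9 222. ]
 [285.9 305.2]]
```

View pics/s1.png

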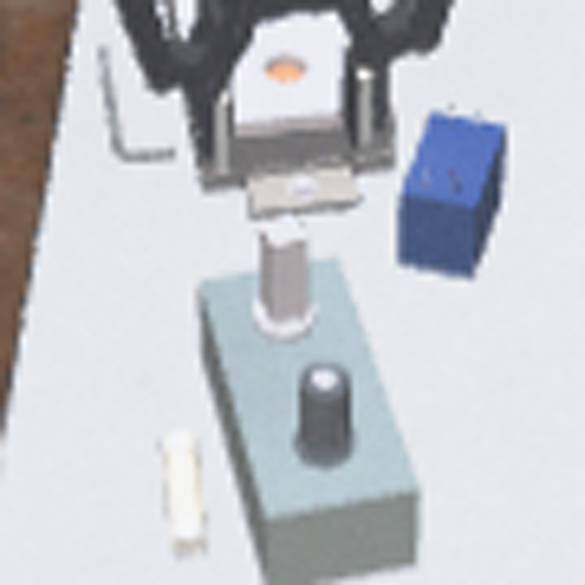

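```bash
python3 -m jog '[0,-2.5,40,0, 0,-2.5,75,0, 0,-2.5,82,0, 0,-2.5,82,0]' 0.55; python3 -m jog '[0,0,0,0, 0,0,0,0, 0,0,0,0, 0,0,0,0, 0,0,0,0]' 0 80; python3 -c "
from h import *
print(grasp());goto(480,-324,77,15)"
```

```text
time_s: 3.3
position: [479.0, -321.6, 233.4]
tcp_rot: [1.912, 2.492, -0.0]
wrist_force: [-0.3, 0.1, 0.4]
finger_gap: 46.9
gripper_force: 0.0
time_s: 3.92
position: [479.0, -321.9, 234.2]
tcp_rot: [1.911, 2.491, -0.0]
wrist_force: [-1.2, 1.8, 7.0]
finger_gap: 15.2
gripper_force: 77.8
[ 479.29343631 -322.09289785   79.22805957]
t 3.92 row [-2.   0.2  2.2] turn 0.0 yaw 15.0 tilt [ 0.0016 -0.0013] q6 -0.93 F [-1.2  1.8  7. ]
```

```bash
python3 -m jog '[0,0,-25,0, 0,0,-45,0, 0,0,-45,0]'; python3 - <<'E'
from h import *
o,R,p=st(); g=grasp();print(g,o["finger_gap"]); goto(473,-154,g[2],11.5)
E
```

```text
time_s: 4.3
position: [479.0, -321.9, 279.4]
tcp_rot: [1.91, 2.49, -0.0]
wrist_force: [-0.2, 0.5, -1.4]
finger_gap: 15.1
gripper_force: 78.0
[ 479.41949154 -322.21910355  124.36222963] 15.066249265206961
t 4.3 row [164.1  37.3  -0.4] turn 3.5 yaw 15.0 tilt [ 0.0026 -0.002 ] q6 -0.93 F [-0.2  0.5 -1.4]
```

```bash
python3 -m jog '[55,12.5,0,0, 110,25,0,2, 164,37.3,0,3.5, 164,37.3,0,3.5, 164,37.3,0,3.5]'; python3 - <<'E'
from h import *
np.set_printoptions(precision=1,suppress=True)
o,R,p=st(); g=grasp();print(g,o["wrist_force"]); goto(473,-154,g[2],11.5)
tiles=[]
for n,(cx,cy) in (("side",(298,225)),("top",(376,205))):
    im,dep=robot.read_camera(n); np.save(n+"2.npy",dep); save(n+"2.png",im)
    c=im[cy-35:cy+35,cx-25:cx+25]; tiles.append(cv2.resize(c,None,fx=8,fy=8,interpolation=cv2.INTER_CUBIC))
    tip=g-[0,0,64]; print(n,(proj(n,[g,tip,tip+[0,0,34],[473,-154,40],[457,-76,40]])-[cx-25,cy-35])*8)
save("c2.png",np.hstack(tiles))
E
```

```text
time_s: 4.92
position: [472.4, -153.9, 277.4]
tcp_rot: [1.987, 2.433, -0.0]
wrist_force: [0.0, -0.2, -1.2]
finger_gap: 15.4
gripper_force: 78.0
[ 472.4 -153.9  122.4] [ 0.  -0.2 -1.2]
t 4.92 row [-0.2  0.5  0. ] turn 0.0 yaw 11.5 tilt [-0. -0.] q6 -0.61 F [ 0.  -0.2 -1.2]
side [[204.7 173.1]
 [206.3 311.1]
 [205.5 238.9]
 [208.3 349.4]
 [176.3 224. ]]
top [[224.7 294. ]
 [204.5 309.1]
 [215.  301.2]
 [199.3 311.8]
 [  2.2 352.7]]
```

View pics/c2.png

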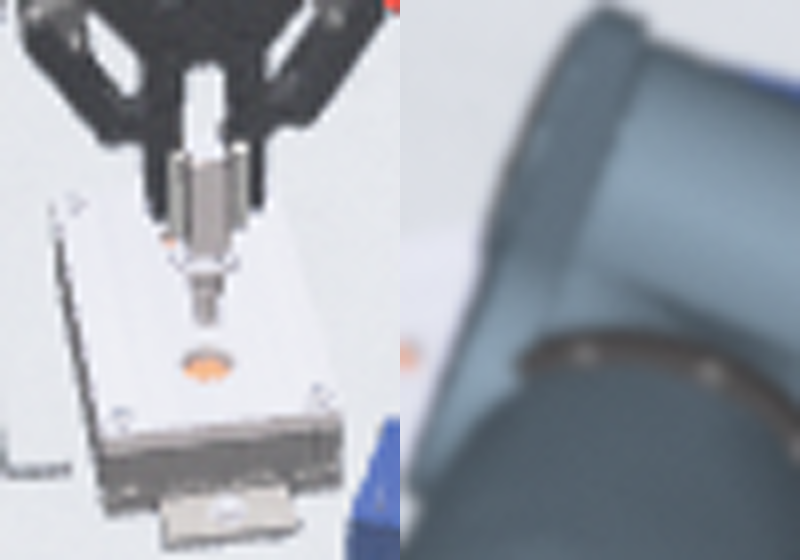

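```bash
cat > fit.py <<'E'
from h import *
from scipy.optimize import least_squares
np.set_printoptions(precision=2,suppress=True)
S=6; yaw=np.radians(11.55); ya=np.array([-np.sin(yaw),np.cos(yaw)])
def run(n,img,cover=None):
    im=cv2.imread(img).astype(float)
    W=[]
    for c,rc,rb in(((473,-154,40),10,7),((457,-76,40),6.5,6.5)):
        u=np.round(proj(n,[c])[0]).astype(int); x0,y0=u-9
        gx,gy=np.meshgrid(x0-.5+(np.arange(18*S)+.5)/S,y0-.5+(np.arange(18*S)+.5)/S)
        K,d,T=cam(n); q=cv2.undistortPoints(np.stack([gx,gy],-1).reshape(-1,1,2),K,d)[:,0]
        r=np.c_[q[:,0],-q[:,1],-np.ones(len(q))]@T[:3,:3].T
        pl={z:(T[:3,3]+r*((z-T[2,3])/r[:,2])[:,None])[:,:2] for z in(40,39,32,31)}
        p=im[y0:y0+18,x0:x0+18]; W.append((p[...,2]-p[...,0],pl,rc,rb))
    def model(v,w,i):
        D,pl,rc,rb=w; c=v[:2]+(80*ya if i else 0); s=lambda P,c,R:1/(1+np.exp((np.hypot(*(P-c).T)-R)/.25))
        k=s(pl[40],c,rc+1)*s(pl[39],c,rc)*s(pl[32],c,rc)*(1-s(pl[31],c+v[2:4],rb))
        k=cv2.GaussianBlur(k.reshape(18*S,18*S),(0,0),S*abs(v[5])+.1)
        return v[4]*cv2.resize(k,(18,18),interpolation=cv2.INTER_AREA)
    def res(v): return np.concatenate([(np.array(w[0]-np.median(w[0]))-model(v,w,i)).ravel() for i,w in enumerate(W)])/10
    best=min((least_squares(res,[473,-154,6*np.cos(a),6*np.sin(a),100,.8],diff_step=1e-3,x_scale=[1,1,1,1,20,.2]) for a in np.arange(8)*np.pi/4),key=lambda r:r.cost)
    print(n,img,best.cost,best.x)
run("top","pics/top0.png"); run("side","pics/side0.png")
E
python3 fit.py; python3 - <<'E'
from h import *
# tip silhouette in side2: brightness columns near tip
im=cv2.imread("pics/side2.png").astype(int).sum(2)//3
print(im[250-35-25+25:250-10,290:308]) if 0 else print(im[218:242,290:307])
E
```

```text
top pics/top0.png 10.001422219197973 [ 474.62 -155.98    4.04   -5.22  119.5     0.97]
side pics/side0.png 25.988378800922938 [ 471.   -158.41    9.07   51.87  116.26    0.3 ]
[[235 235 236 214 161 171 107 169 169 171 171 144 168 189 238 239 239]
 [236 235 233 161 158 169 123 169 168 172 173 165 237 238 239 238 239]
 [236 235 235 215 207 221 156 169 169 171 168 174 237 238 239 238 240]
 [237 235 235 237 222 235 197 176 177 177 169 199 234 238 238 238 240]
 [237 236 236 237 203 232 193 206 216 207 175 231 205 237 238 238 239]
 [237 237 236 236 236 201 226 229 233 229 219 190 199 237 238 239 239]
 [237 237 236 237 236 237 201 173 176 168 154 224 237 238 238 238 239]
 [238 237 236 236 236 237 208 148 151 147 130 238 238 238 238 238 238]
 [238 237 236 236 237 238 225 175 182 164 157 238 239 238 238 238 239]
 [238 238 236 236 237 237 238 176 166 153 220 238 239 238 238 238 238]
 [239 238 237 236 237 237 238 178 170 155 216 238 239 238 238 238 238]
 [238 238 237 237 237 238 237 192 177 160 217 237 239 239 240 238 238]
 [239 238 238 237 237 237 237 219 192 197 221 238 239 239 238 239 238]
 
[... 235 characters left out ...]
31 185 171 181 184 181 198 232 238 238 239 240]
 [238 239 239 238 237 213 163 188 191 193 187 174 220 239 239 239 239]
 [238 239 239 239 238 233 202 196 191 195 195 208 236 238 239 239 240]
 [239 239 239 239 238 238 234 225 207 224 220 238 239 239 240 239 239]
 [238 238 240 239 238 237 238 237 238 238 239 239 238 238 239 239 238]
 [239 238 239 239 239 238 238 238 238 238 239 239 239 238 239 239 239]
 [239 238 239 239 239 238 238 237 237 238 238 239 239 238 239 239 239]
 [238 238 239 239 239 238 237 237 237 237 238 238 237 236 236 237 237]]fit.py:16: RuntimeWarning: overflow encountered in exp
  D,pl,rc,rb=w; c=v[:2]+(80*ya if i else 0); s=lambda P,c,R:1/(1+np.exp((np.hypot(*(P-c).T)-R)/.25))
```

```bash
python3 -c "
from h import *
goto(473.8,-157.5,104.2,11.5)"
```

```text
t 5.03 row [-3.1  0.8 18.3] turn -0.1 yaw 11.4 tilt [ 0.0001 -0.0001] q6 -0.61 F [-0.2 -0.6 -1.5]
```

```bash
python3 -m jog '[-3.1,0.8,8,0, -3.1,0.8,16,0, -3.1,0.8,18,0, -3.1,0.8,18.5,0]';  python3 -m jog '[0,0,0.7,0, 0,0,1.4,0]'; python3 -m jog '[0,0,0.7,0, 0,0,1.4,0, 0,0,1.4,0]'
```

```text
time_s: 5.52
position: [473.7, -156.6, 258.9]
tcp_rot: [-1.988, -2.432, 0.0]
wrist_force: [-0.3, -0.4, -1.8]
finger_gap: 15.8
gripper_force: 78.0
time_s: 5.78
position: [473.8, -156.5, 257.9]
tcp_rot: [1.987, 2.433, 0.0]
wrist_force: [-0.1, -0.1, -0.7]
finger_gap: 15.4
gripper_force: 78.0
time_s: 6.15
position: [473.7, -156.5, 256.4]
tcp_rot: [-1.988, -2.433, 0.0]
wrist_force: [0.3, -0.4, -1.3]
finger_gap: 15.7
gripper_force: 78.0
```

```bash
python3 -m jog '[0,0,0.7,0, 0,0,1.4,0, 0,0,1.4,0]';  python3 -m jog '[0,0,0.7,0, 0,0,1.4,0, 0,0,1.4,0]'
```

```text
time_s: 6.52
position: [473.7, -156.5, 254.9]
tcp_rot: [-1.988, -2.433, 0.0]
wrist_force: [-0.5, -0.2, -0.6]
finger_gap: 15.3
gripper_force: 78.0
time_s: 6.9
position: [473.7, -156.5, 253.5]
tcp_rot: [-1.988, -2.433, 0.0]
wrist_force: [-0.5, 0.1, -1.3]
finger_gap: 15.7
gripper_force: 78.0
```

```bash
python3 -m jog '[-0.7,0.3,0,0, -1.4,0.7,0,0, -1.4,0.7,0,0]';  python3 -m jog '[-0.7,0.3,0,0, -0.9,0.4,0,0, -0.9,0.4,0,0]';python3 -m jog '[-0.4,0.2,0,0, -0.9,0.4,0,0, -0.9,0.4,0,0]'
```

```text
time_s: 7.28
position: [474.8, -157.8, 253.6]
tcp_rot: [1.988, 2.433, 0.0]
wrist_force: [0.7, -0.3, -1.9]
finger_gap: 15.4
gripper_force: 78.0
time_s: 7.65
position: [475.3, -158.6, 253.6]
tcp_rot: [-1.988, -2.433, 0.0]
wrist_force: [0.4, 0.0, -0.7]
finger_gap: 15.6
gripper_force: 78.0
time_s: 8.02
position: [475.9, -159.4, 253.6]
tcp_rot: [1.988, 2.433, -0.0]
wrist_force: [-0.2, -0.2, -0.4]
finger_gap: 15.2
gripper_force: 78.0
```

```bash
python3 -m jog '[-0.5,0.2,0,0, -0.9,0.2,0,0, -0.9,0.2,0,0]';python3 -m jog '[-0.4,0.2,0,0, -0.7,0.3,0,0, -0.7,0.3,0,0]'
```

```text
time_s: 8.4
position: [476.2, -160.2, 253.6]
tcp_rot: [1.988, 2.433, 0.0]
wrist_force: [-0.4, 1.0, -1.9]
finger_gap: 15.6
gripper_force: 78.0
time_s: 8.78
position: [476.6, -160.7, 253.5]
tcp_rot: [-1.987, -2.432, 0.0]
wrist_force: [-1.1, 1.8, -1.1]
finger_gap: 15.4
gripper_force: 78.1
```

```bash
python3 -m jog '[0.3,-0.2,0.7,0, 0.3,-0.2,1.4,0, 0.3,-0.2,2.1,0, 0.3,-0.2,2.1,0]';python3 -m jog '[0,0,0.7,0, 0,0,1.4,0, 0,0,1.4,0]';python3 -m jog '[0,0,0.7,0, 0,0,1.4,0, 0,0,1.4,0]'
```

```text
time_s: 9.28
position: [476.4, -160.6, 251.4]
tcp_rot: [-1.988, -2.433, 0.0]
wrist_force: [-0.4, 1.2, -2.0]
finger_gap: 15.7
gripper_force: 78.1
time_s: 9.65
position: [476.4, -160.6, 250.0]
tcp_rot: [-1.988, -2.433, 0.0]
wrist_force: [-1.5, 0.8, -2.0]
finger_gap: 15.2
gripper_force: 78.1
time_s: 10.02
position: [476.4, -160.6, 248.6]
tcp_rot: [-1.988, -2.433, 0.0]
wrist_force: [-0.9, 1.4, -1.1]
finger_gap: 15.5
gripper_force: 78.1
```

```bash
python3 -m jog '[0,0,0.8,0, 0,0,1.6,0, 0,0,1.6,0]';python3 -m jog '[0,0,0.8,0, 0,0,1.6,0, 0,0,2.4,0, 0,0,2.4,0]';python3 -m jog '[0,0,0.8,0, 0,0,1.6,0, 0,0,2.4,0, 0,0,2.4,0]'
```

```text
time_s: 10.4
position: [476.3, -160.5, 247.0]
tcp_rot: [-1.987, -2.432, 0.0]
wrist_force: [-1.5, 3.2, 1.4]
finger_gap: 15.6
gripper_force: 78.4
time_s: 10.9
position: [476.1, -160.3, 244.8]
tcp_rot: [-1.987, -2.432, -0.0]
wrist_force: [-3.6, 6.2, 5.9]
finger_gap: 15.5
gripper_force: 79.1
time_s: 11.4
position: [475.8, -160.0, 241.8]
tcp_rot: [-1.986, -2.43, 0.0]
wrist_force: [-3.5, 7.2, 1.2]
finger_gap: 15.1
gripper_force: 78.5
```

```bash
python3 -m jog '[1,-0.3,0,0, 2,-0.7,0,0, 3,-1,0,0, 3,-1,0,0]';python3 -m jog '[1,-0.3,0,0, 2,-0.6,0,0, 2.6,-0.9,0,0, 2.6,-0.9,0,0]'
```

```text
time_s: 11.9
position: [475.1, -158.0, 242.5]
tcp_rot: [1.987, 2.432, 0.0]
wrist_force: [-0.4, 0.9, -1.1]
finger_gap: 15.1
gripper_force: 78.1
time_s: 12.4
position: [473.7, -155.6, 242.5]
tcp_rot: [1.987, 2.432, 0.001]
wrist_force: [3.0, -2.3, -0.8]
finger_gap: 15.2
gripper_force: 78.0
```

```bash
python3 -m jog '[0,0,0.8,0, 0,0,1.6,0, 0,0,1.6,0]';python3 -m jog '[0,0,0.8,0, 0,0,1.6,0, 0,0,1.6,0]';python3 -m jog '[0,0,0.6,0, 0,0,1.2,0, 0,0,1.2,0]'
```

```text
time_s: 12.78
position: [473.4, -155.5, 240.6]
tcp_rot: [-1.988, -2.433, 0.0]
wrist_force: [3.3, -2.9, 0.4]
finger_gap: 15.4
gripper_force: 78.0
time_s: 13.15
position: [473.4, -155.5, 239.0]
tcp_rot: [-1.988, -2.433, -0.0]
wrist_force: [2.8, -2.2, -0.8]
finger_gap: 15.3
gripper_force: 78.3
time_s: 13.52
position: [473.5, -155.5, 237.9]
tcp_rot: [1.988, 2.433, 0.0]
wrist_force: [1.9, -2.0, 1.6]
finger_gap: 15.2
gripper_force: 78.3
```

```bash
python3 -m jog '[0,0,0.6,0, 0,0,1.2,0, 0,0,1.2,0]';python3 -m jog '[0,0,0.6,0, 0,0,1.2,0, 0,0,1.2,0]'
```

```text
time_s: 13.9
position: [473.5, -155.5, 236.7]
tcp_rot: [1.988, 2.433, 0.0]
wrist_force: [4.2, -1.8, 1.5]
finger_gap: 15.2
gripper_force: 78.4
time_s: 14.28
position: [473.4, -155.5, 235.5]
tcp_rot: [1.988, 2.433, 0.0]
wrist_force: [2.8, -1.7, 3.2]
finger_gap: 15.3
gripper_force: 78.4
```

```bash
python3 -m jog '[0,0,0.6,0, 0,0,1.2,0, 0,0,1.2,0]'
```

```text
time_s: 14.65
position: [473.2, -155.4, 234.0]
tcp_rot: [-1.987, -2.432, 0.0]
wrist_force: [2.5, -1.7, -1.6]
finger_gap: 15.8
gripper_force: 78.0
```

```bash
python3 -m jog '[0,0,0.7,0, 0,0,1.4,0, 0,0,2.1,0, 0,0,2.1,0]';python3 -m jog '[0,0,0.6,0, 0,0,1.2,0, 0,0,1.2,0]'
```

```text
time_s: 15.15
position: [473.3, -155.4, 232.1]
tcp_rot: [-1.987, -2.433, 0.0]
wrist_force: [2.0, -0.9, -0.6]
finger_gap: 15.4
gripper_force: 78.0
time_s: 15.52
position: [473.4, -155.5, 230.9]
tcp_rot: [-1.988, -2.433, 0.0]
wrist_force: [2.2, -1.5, -1.1]
finger_gap: 15.2
gripper_force: 78.1
```

```bash
python3 -m jog '[0,0,0.4,0, 0,0,0.7,0, 0,0,0.7,0]'; python3 -m jog '[0,0,0.4,0, 0,0,0.7,0, 0,0,0.7,0]'
```

```text
time_s: 15.9
position: [473.4, -155.5, 230.3]
tcp_rot: [-1.988, -2.433, 0.0]
wrist_force: [1.1, -1.7, -0.1]
finger_gap: 15.8
gripper_force: 78.1
time_s: 16.27
position: [473.4, -155.5, 229.6]
tcp_rot: [-1.988, -2.433, 0.0]
wrist_force: [2.8, -1.0, 0.5]
finger_gap: 15.0
gripper_force: 78.1
```

```bash
python3 -m jog '[0,0,0.4,0, 0,0,0.7,0, 0,0,0.7,0]'; python3 -m jog '[0,0,0.4,0, 0,0,0.6,0, 0,0,0.6,0]'
```

```text
time_s: 16.65
position: [473.4, -155.5, 229.2]
tcp_rot: [1.988, 2.433, -0.0]
wrist_force: [-0.3, -1.1, 6.8]
finger_gap: 15.7
gripper_force: 79.1
time_s: 17.02
position: [473.5, -155.5, 229.2]
tcp_rot: [1.987, 2.433, 0.0]
wrist_force: [-3.5, 0.0, 14.6]
finger_gap: 15.9
gripper_force: 80.0
```

```bash
python3 -m jog '[0,0,-0.4,0, 0,0,-0.4,0, 0,0,-0.4,0]' 0.45;python3 -m jog '[0,0,-25,0, 0,0,-60,0, 0,0,-60,0]'; python3 - <<'E'
from h import *
goto(498,-389,120)
im,dep=robot.read_camera("side"); save("side3.png",im)
c=im[190:310,265:345]; save("s3.png",cv2.resize(c,None,fx=5,fy=5,interpolation=cv2.INTER_CUBIC))
print((proj("side",[[473.4,-155.5,90],[473.4,-155.5,44]])-[265,190])*5)
E
```

```text
time_s: 17.4
position: [473.3, -155.4, 228.5]
tcp_rot: [-1.987, -2.432, 0.0]
wrist_force: [-0.4, 1.2, 0.7]
finger_gap: 38.5
gripper_force: 0.0
time_s: 17.77
position: [473.9, -155.7, 290.6]
tcp_rot: [1.985, 2.43, 0.002]
wrist_force: [-0.3, 0.3, -0.2]
finger_gap: 38.7
gripper_force: 0.0
t 17.77 row [-233.1  -23.4   16. ] turn 0 yaw 11.5 tilt [ 0.0034 -0.0015] q6 -0.61 F [-0.3  0.3 -0.2]
[[169.9879271  154.25730357]
 [170.67125648 214.85577877]]
```

View pics/s3.png

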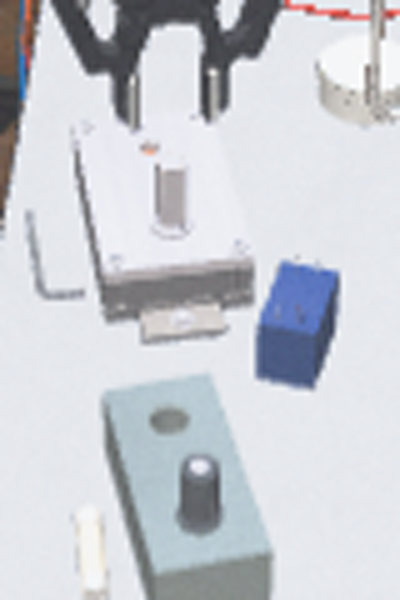

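```bash
python3 - <<'E'
from h import *
np.set_printoptions(precision=1,suppress=True)
n="side"; f=lambda p:(proj(n,[p])[0]-[265,190])*5
print("pin collar front",f([473.4,-168.5,40]),"hole-front")
print("holder pin hole pred",f([480,-323,45]),f([480,-325,45]),f([480,-327,45]))
for y in(-386,-389,-392): print(y,"flange front",f([498,y-12,45]),"head top",f([498,y,81]))
im=cv2.imread("pics/side3.png").astype(int).sum(2)//3
print(im[230:240,293:306]); print(im[278:300,298:312])
E
```

```text
pin collar front [169.8 233.9] hole-front
holder pin hole pred [170.1 413.8] [169.9 416.5] [169.8 419.2]
-386 flange front [199.9 522.2] head top [200.6 453.9]
-389 flange front [199.7 526.8] head top [200.4 458.3]
-392 flange front [199.5 531.5] head top [200.2 462.8]
[[236 237 238 150 175 171 169 169 179 218 238 238 238]
 [237 237 238 153 168 170 170 170 180 220 238 238 239]
 [237 237 237 160 171 166 168 170 181 221 238 238 239]
 [238 237 236 203 170 168 169 171 177 219 237 238 239]
 [238 237 234 209 179 173 173 175 170 219 228 238 239]
 [239 237 215 233 220 205 203 208 170 226 222 238 239]
 [239 238 216 204 226 233 233 234 215 196 238 239 238]
 [239 238 238 229 207 207 193 205 213 238 239 239 238]
 [239 238 238 237 237 238 238 239 239 239 238 239 239]
 [239 240 238 237 238 237 238 239 239 238 238 239 239]]
[[194 195 195 196 195 196 194 199 197 197 197 199 199 197]
 [198 196 196 194 197 196 196 196 196 198 199 198 197 197]
 [198 195 193 193 189 184 184 184 185 192 197 197 198 197]
 [198 196 196 188 162 154 166 163 153 168 188 196 199 196]
 [196 193 197 161 132 210 227 226 186 138 1
[... 319 characters left out ...]
7 197 104  97 101 103 103  96  97  85 194 197 197]
 [198 197 198 106 100 103 101 101  96  96  87 193 199 200]
 [196 196 192 105  98 100 102  99  99 102  88 188 195 200]
 [196 198 173 100  98  99  99  97  97 105  88 162 196 199]
 [196 198 147 103  99  99  99  99  97 106  99 160 196 199]
 [195 193 144 121  99 103 101 100  95 106 113 161 200 200]
 [197 197 165 128 118 108 108 106 108 113 118 177 198 199]
 [200 197 198 138 125 115 118 119 121 126 149 197 202 202]
 [200 200 201 181 157 146 135 133 144 164 197 197 200 201]
 [198 198 198 201 198 201 179 179 196 199 198 201 200 202]
 [200 199 202 202 200 201 201 199 199 198 200 200 198 198]
 [201 201 201 200 202 200 198 197 197 203 201 198 196 200]]
```

```bash
python3 -m jog '[-55,-6,0,0, -110,-12,0,0, -170,-18,5,0, -225,-24,16,0, -234,-23.6,16,0, -234,-23.6,16,0]' 0.55; python3 -c "
from h import *
print(grasp());goto(498,-390,73,11.5)"
```

```text
time_s: 18.58
position: [496.7, -389.3, 271.5]
tcp_rot: [-1.987, -2.431, -0.0]
wrist_force: [-0.3, -0.0, 0.6]
finger_gap: 47.4
gripper_force: 0.0
[ 496.47791717 -389.02793655  116.45381329]
t 18.57 row [-1.3  1.3 43.5] turn -0.0 yaw 11.5 tilt [-0.0014  0.0015] q6 -0.94 F [-0.3 -0.   0.6]
```

```bash
python3 -m jog '[-1,1.2,20,0, -1,1.2,38,0, -1,1.2,43,0, -1,1.2,43,0]'; python3 -m jog '[0,0,0,0, 0,0,0,0, 0,0,0,0, 0,0,0,0, 0,0,0,0]' 0 60;  python3 -c "
from h import *
print(grasp());goto(498,-390,73,11.5)"
```

```text
time_s: 19.08
position: [498.3, -389.9, 229.2]
tcp_rot: [-1.987, -2.432, -0.0]
wrist_force: [0.2, -0.7, -0.1]
finger_gap: 46.8
gripper_force: 0.0
time_s: 19.7
position: [498.5, -390.4, 230.5]
tcp_rot: [1.987, 2.432, 0.0]
wrist_force: [-0.9, 0.9, 6.1]
finger_gap: 18.1
gripper_force: 58.6
[ 498.65064772 -390.4729747    75.46912352]
t 19.7 row [ 0.6 -0.5  2.5] turn -0.0 yaw 11.5 tilt [ 0.001  -0.0008] q6 -0.94 F [-0.9  0.9  6.1]
```

```bash
python3 -m jog '[0,0,-30,0, 0,0,-85,0, 0,0,-85,0]';  python3 -c "
from h import *
g=grasp();print(g,st()[0]['finger_gap']);goto(457.4,-77.1,g[2],11.5)"
```

```text
time_s: 20.08
position: [498.9, -390.8, 318.9]
tcp_rot: [1.983, 2.427, -0.001]
wrist_force: [-0.5, -0.4, -2.3]
finger_gap: 18.2
gripper_force: 58.6
[ 499.75802863 -391.5586282   163.94778618] 18.241420607295904
t 20.07 row [316.6  21.2  -1.8] turn -0.0 yaw 11.5 tilt [ 0.0054 -0.005 ] q6 -0.94 F [-0.5 -0.4 -2.3]
```

```bash
python3 -m jog '[55,4,0,0, 110,8,0,0, 165,11,0,0, 220,15,0,0, 275,18.5,0,0, 316,21.2,0,0, 316,21.2,0,0, 316,21.2,0,0]';  python3 - <<'E'
from h import *
g=grasp();print(g,st()[0]['finger_gap']);goto(457.4,-77.1,g[2],11.5)
E
python3 -m jog '[0,0,30,0, 0,0,45,0, 0,0,45,0]';  python3 - <<'E'
from h import *
n="side";g=grasp();print(g);goto(457.4,-77.1,g[2],11.5)
im,dep=robot.read_camera("side"); save("side4.png",im)
low=g-[0,0,56.5]; print(proj(n,[low,low+[0,-5,0],[457.4,-77.1,40]]))
x,y=proj(n,[low])[0].astype(int); a=im.astype(int)
print(x-12,y-16); c=im[y-25:y+35,x-30:x+30]; save("s4.png",cv2.resize(c,None,fx=9,fy=9,interpolation=cv2.INTER_CUBIC)); print("crop origin",x-30,y-25)
E
```

```text
time_s: 21.08
position: [456.1, -76.6, 314.3]
tcp_rot: [-1.987, -2.433, 0.0]
wrist_force: [0.3, 0.2, -0.7]
finger_gap: 17.9
gripper_force: 58.7
[456.07792308 -76.59168029 159.32153012] 17.861670776374265
t 21.07 row [-0.8  1.2 -0. ] turn 0.0 yaw 11.5 tilt [-0.0004 -0.    ] q6 -0.47 F [ 0.3  0.2 -0.7]
time_s: 21.45
position: [456.0, -76.9, 268.8]
tcp_rot: [-1.987, -2.43, 0.002]
wrist_force: [0.1, -0.3, 0.4]
finger_gap: 18.0
gripper_force: 58.7
[455.61996377 -76.79329478 113.80961852]
t 21.45 row [-0.7  1.7 -0. ] turn -0.1 yaw 11.4 tilt [-0.0023  0.0006] q6 -0.47 F [ 0.1 -0.3  0.4]
[[294.50335482 213.77950995]
 [294.4221583  214.72389093]
 [295.14076469 218.21624491]]
282 197
crop origin 264 188
```

View pics/s4.png

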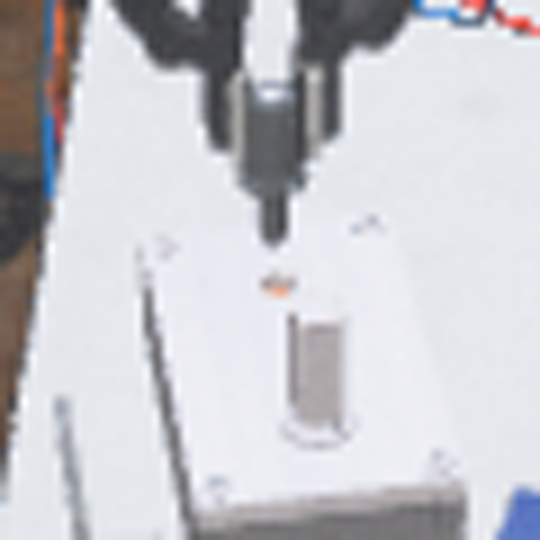

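```bash
python3 -m jog '[-0.6,1.4,6,0, -0.6,1.4,12,0, -0.6,1.4,14,0, -0.6,1.4,14,0]'; python3 -m jog '[0,0,0.7,0, 0,0,1.4,0, 0,0,1.4,0]'; python3 -m jog '[0,0,0.7,0, 0,0,1.4,0, 0,0,1.4,0]'
```

```text
time_s: 22.0
position: [457.6, -76.6, 255.6]
tcp_rot: [-1.988, -2.433, 0.0]
wrist_force: [0.3, 0.2, 0.2]
finger_gap: 18.1
gripper_force: 58.7
time_s: 22.38
position: [457.6, -76.6, 254.3]
tcp_rot: [-1.988, -2.433, 0.0]
wrist_force: [-0.1, -0.4, -0.6]
finger_gap: 17.7
gripper_force: 58.7
time_s: 22.75
position: [457.6, -76.6, 252.8]
tcp_rot: [-1.988, -2.433, 0.0]
wrist_force: [-0.3, 0.7, -0.9]
finger_gap: 17.8
gripper_force: 58.7
```

```bash
python3 -m jog '[0,0,0.7,0, 0,0,1.2,0, 0,0,1.2,0]'; python3 -m jog '[0,0,0.7,0, 0,0,1.2,0, 0,0,1.2,0]'
```

```text
time_s: 23.12
position: [457.6, -76.7, 251.7]
tcp_rot: [-1.988, -2.433, 0.0]
wrist_force: [0.3, -0.1, 0.0]
finger_gap: 17.8
gripper_force: 58.7
time_s: 23.5
position: [457.6, -76.7, 250.4]
tcp_rot: [-1.988, -2.433, 0.0]
wrist_force: [-0.7, -0.2, -1.1]
finger_gap: 18.3
gripper_force: 58.7
```

```bash
python3 -m jog '[-0.3,0,0.7,0, -0.3,0,1.4,0, -0.3,0,1.4,0]'; python3 -m jog '[0,0,0.7,0, 0,0,1.4,0, 0,0,1.4,0]'
```

```text
time_s: 23.88
position: [457.6, -77.0, 249.0]
tcp_rot: [-1.988, -2.433, 0.0]
wrist_force: [0.4, -0.3, -1.5]
finger_gap: 18.2
gripper_force: 58.7
time_s: 24.25
position: [457.6, -77.0, 247.6]
tcp_rot: [-1.988, -2.433, 0.0]
wrist_force: [-0.2, -0.3, -0.6]
finger_gap: 18.0
gripper_force: 58.7
```

```bash
python3 -m jog '[0,0,0.8,0, 0,0,1.5,0, 0,0,1.5,0]'; python3 -m jog '[0,0,0.8,0, 0,0,1.5,0, 0,0,1.5,0]'; python3 -m jog '[0,0,0.8,0, 0,0,1.5,0, 0,0,1.5,0]'
```

```text
time_s: 24.62
position: [457.6, -76.9, 246.1]
tcp_rot: [-1.988, -2.433, 0.0]
wrist_force: [-0.0, -1.0, -1.4]
finger_gap: 17.7
gripper_force: 58.7
time_s: 25.0
position: [457.6, -76.9, 244.6]
tcp_rot: [-1.988, -2.433, 0.0]
wrist_force: [-0.8, -0.2, -1.0]
finger_gap: 17.6
gripper_force: 58.7
time_s: 25.38
position: [457.6, -76.9, 243.1]
tcp_rot: [-1.988, -2.433, 0.0]
wrist_force: [-0.1, -0.3, -0.9]
finger_gap: 17.8
gripper_force: 58.7
```

```bash
python3 -m jog '[0,0,0.7,0, 0,0,1.2,0, 0,0,1.2,0]'; python3 -m jog '[0,0,0.7,0, 0,0,1.2,0, 0,0,1.2,0]'
```

```text
time_s: 25.75
position: [457.6, -77.0, 241.9]
tcp_rot: [-1.988, -2.433, 0.0]
wrist_force: [-0.1, 0.6, -1.6]
finger_gap: 18.1
gripper_force: 58.7
time_s: 26.12
position: [457.6, -76.9, 240.7]
tcp_rot: [-1.988, -2.433, 0.0]
wrist_force: [-0.3, -0.4, -1.2]
finger_gap: 18.0
gripper_force: 58.7
```

```bash
python3 -m jog '[0,0,0.7,0, 0,0,1.4,0, 0,0,2.1,0, 0,0,2.1,0]'; python3 -m jog '[0,0,0.8,0, 0,0,1.6,0, 0,0,2.4,0, 0,0,2.4,0]'
```

```text
time_s: 26.62
position: [457.6, -76.9, 238.6]
tcp_rot: [-1.988, -2.433, 0.0]
wrist_force: [-1.3, 0.1, -0.7]
finger_gap: 18.1
gripper_force: 58.7
time_s: 27.12
position: [457.6, -76.9, 236.2]
tcp_rot: [-1.988, -2.433, 0.0]
wrist_force: [0.1, -0.9, -1.1]
finger_gap: 18.0
gripper_force: 58.7
```

Through the bar (end ≈ 24.7). On down to the flange at TCP ≈ 225.5.

```bash
python3 -m jog '[0,0,1,0, 0,0,2,0, 0,0,3,0, 0,0,4,0, 0,0,4,0]'; python3 -m jog '[0,0,1,0, 0,0,2,0, 0,0,3,0, 0,0,4,0, 0,0,4,0]'
```

```text
time_s: 27.75
position: [457.6, -77.0, 232.2]
tcp_rot: [-1.988, -2.433, 0.0]
wrist_force: [-0.4, -0.6, -1.8]
finger_gap: 18.2
gripper_force: 58.7
time_s: 28.38
position: [457.6, -76.9, 228.2]
tcp_rot: [-1.988, -2.433, 0.0]
wrist_force: [-0.3, -1.6, -1.9]
finger_gap: 17.9
gripper_force: 58.7
```

```bash
python3 -m jog '[0,0,0.7,0, 0,0,1.2,0, 0,0,1.2,0]'; python3 -m jog '[0,0,0.5,0, 0,0,0.8,0, 0,0,0.8,0]';
```

```text
time_s: 28.75
position: [457.6, -76.9, 227.1]
tcp_rot: [-1.988, -2.433, 0.0]
wrist_force: [0.2, -1.5, -1.3]
finger_gap: 18.0
gripper_force: 58.7
time_s: 29.12
position: [457.6, -76.9, 226.3]
tcp_rot: [-1.988, -2.433, 0.0]
wrist_force: [-0.5, -2.8, -0.1]
finger_gap: 18.3
gripper_force: 58.7
```

```bash
python3 -m jog '[0,0,0.4,0, 0,0,0.7,0, 0,0,0.7,0]'; python3 -m jog '[0,0,0.3,0, 0,0,0.6,0, 0,0,0.6,0]';
```

```text
time_s: 29.5
position: [457.6, -76.9, 225.6]
tcp_rot: [-1.988, -2.433, 0.0]
wrist_force: [-0.6, -1.5, -0.9]
finger_gap: 17.9
gripper_force: 58.7
time_s: 29.88
position: [457.7, -77.0, 225.4]
tcp_rot: [1.988, 2.433, 0.0]
wrist_force: [-2.7, -1.0, 9.1]
finger_gap: 18.2
gripper_force: 59.7
```

```bash
python3 -m jog '[0,0,0.2,0, 0,0,0.2,0, 0,0,0.2,0]'; python3 -m jog '[0,0,-0.5,0, 0,0,-0.5,0, 0,0,-0.5,0, 0,0,-0.5,0]' 0.5; python3 -m jog '[0,0,-20,0, 0,0,-60,0, 0,0,-110,0, 0,0,-110,0, 0,0,-110,0]'; python3 - <<'E'
from h import *
im,d=robot.read_camera("side"); c=im[190:260,265:345]; save("s5.png",cv2.resize(c,None,fx=8,fy=8,interpolation=cv2.INTER_CUBIC))
E
```

```text
time_s: 30.25
position: [457.7, -77.0, 225.4]
tcp_rot: [1.988, 2.433, 0.0]
wrist_force: [-3.5, -1.1, 12.9]
finger_gap: 18.0
gripper_force: 60.0
time_s: 30.75
position: [457.7, -76.9, 225.2]
tcp_rot: [-1.988, -2.433, 0.0]
wrist_force: [-0.2, -1.1, 0.3]
finger_gap: 42.6
gripper_force: 0.0
time_s: 31.38
position: [457.4, -76.9, 334.7]
tcp_rot: [-1.987, -2.432, 0.0]
wrist_force: [0.2, -0.3, -0.4]
finger_gap: 42.9
gripper_force: 0.0
```

View pics/s5.png

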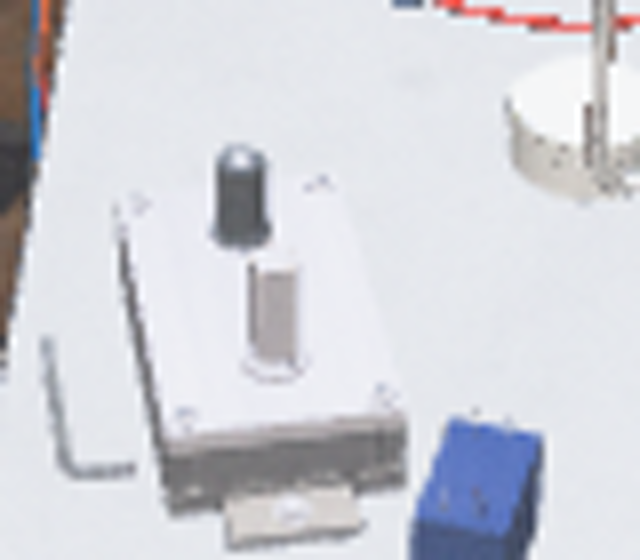

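The picture shows the bolt (at 242,200) and the pin (at 275,320) both upright and seated on the cover. The gripper is clear of them.

```bash
python3 -c "
from cell import robot
print(robot.hand_in())"
```

```text
the job is handed in; nothing more can be done
None
```

The bar is drawn into line, the drift pin and bolt are both fully home with the pin left in, and the job was handed in at about 31 s (the hand-in gave no verdict); the wrist force never read above about 15 N and no other things were touched.

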